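Check and sort a drive gear on the mesh tester

ROBOT

A 6-joint arm with a two-finger parallel gripper is mounted at the origin on the work surface. World frame = base frame: x ahead of the robot, y to its left, z up, the work surface at z = 0. Lengths are in mm, angles in rad, forces in N, time in s.
With the tool pointing down it reaches from about 275 to 750 mm from the base axis. Payload 10.2 kg.
Tool frame: the origin (TCP) lies midway between the tips of the shut fingers; the grasp point (between the pads) lies 19 mm behind it (ctrl.tcp_to_grasp is the z of the grasp point in the tool frame, in mm); z points along the fingers, y is the direction in which the jaws open and shut (so a half turn about z gives the same grasp; the last joint's range is limited). The gripper opens to 85 mm and grips with 20 to 120 N. Pads are 22 mm wide; open, the fingers measure 114 mm over their backs; the gripper's body (76 mm by 85 mm) begins 54 mm behind the grasp point. The pads swing forward as they close: fully open they stand 13 mm farther back than shut.
Start: joints at [-1.477, 0.313, 1.498, -0, 1.331, -0.223], TCP at [163.539, -498.885, 231.294] pointing down, gripper open.
Joint ranges: [-2.94, 2.94], [-0.97, 2.17], [0.19, 2.56], [-1.23, 4.37], [0.02, 3.11], [-2.88, 2.88]. Speed limits (rad/s): [2.39, 2.39, 3.01, 3.14, 3.14, 3.14].

INTERFACE

Orientations are given as a unit quaternion [w, x, y, z].
In Python, from rig import sensors, capture, order, ctrl gives the robot as it stands. The module is installed in compiled form; this text tells all that it offers.
- The arm moves only by the tool play_rows, never from a script. Its argument "deltas" is a list of rows, each a list of 7 numbers: the shift along the world's x, y, z in units of 40 mm (1.0 is 40 mm), then the turn, a rotation vector about the world's x, y, z in units of 6 degrees (1.0 is 6 degrees), then the opening, from -1 (shut) to 1 (fully open). A call has 1 to 8 rows; each row shifts and turns the commanded pose from where the row before left it; what a row does not reach is not made up. A row lasts 1/12 s, in which the tool goes at most 41.7 mm and 7.16 degrees, less where a joint would pass 70% of its speed; a pose out of reach is approached as far as the arm can. A call is refused whole if a number of a shift passes 1 or a number of a turn 1, either way. A call with a gripper value outside its range is refused whole. The fingers move at their own pace and stop on an object; "squeeze" is the grip in N (left out, the last holds). Time passes only in rows, so rows that do not move let the fingers close. It gives the time, the measured TCP pose, the force and the opening at its end, in the units of the state.
- sensors.sense(): the state, without advancing time (a new reading comes with each control period).
- capture(name): name is "scene" or "top"; returns a dict with "pixels" (480x640x3 uint8, red, green, blue), "z_map" (480x640 float32, mm along the optical axis (not along the pixel's ray), 0 where there is no reading), "fx", "fy", "cx", "cy" (pixels), "eye" and "rotation" of the camera in the world. Camera axes: x right, y down, z forward; pixel columns grow to the right and rows downward; lengths in mm; the calibration is good to about 2 mm. A picture is of the moment at which its call begins.
- order.finish_job(): hands the job in, once; it reports no verdict.
The state is a dict: "time_s": time; "joints": joint angles; "dq": joint speeds; "tau": joint torques, N m; "eef_pos": TCP position; "ee_rot": TCP orientation; "force": force on the tool from outside, world axes, zero at the start; "wrist_torque": the same for the moment, N m; "grip_width": opening from 0.0 (shut) to 1.0 (fully open).
Only numpy, scipy, OpenCV 4.12 (cv2) and the standard library are available. Lean on these libraries where they do the work, as an engineer would, in place of code of your own. Each camera call takes 0.05 s, during which the arm holds its last target. There are 200 camera calls.

TASK

Pick out the twelve-tooth gear from the three white ones and lower it onto the empty test post, right down on the plate and in mesh with the brass master gear, without forcing it. Run the pair round until the master's black crank pin points at the red mark on the plate, then lift the gear off and put it lying flat, hub up, in the green tray. Leave the other gears and everything else on the bench where they are.

Things in the scene. Friction and masses are not known exactly. Their poses are not given: they have to be found in the camera images.
- gear12: White nylon spur gear with 12 teeth, loose, standing flat with its hub up. 55 mm over the tooth tips, toothed disc 14 mm thick (z 0 to 14 mm), root diameter 38 mm; round hub 24 mm in diameter, top 36 mm above the underside; bore 12.4 mm right through. Origin: centre of the underside; z up along the bore; one tooth is centred on +x, with a small black dot on it, the rest evenly spaced. About 50 g.
- gear10: White nylon spur gear with 10 teeth, loose, standing flat with its hub up. 47 mm over the tooth tips, toothed disc 14 mm thick (z 0 to 14 mm), root diameter 30 mm; round hub 24 mm in diameter, top 36 mm above the underside; bore 12.4 mm right through. Origin: centre of the underside; z up along the bore; one tooth is centred on +x, with a small black dot on it, the rest evenly spaced. About 40 g.
- gear14: White nylon spur gear with 14 teeth, loose, standing flat with its hub up. 63 mm over the tooth tips, toothed disc 14 mm thick (z 0 to 14 mm), root diameter 46 mm; round hub 24 mm in diameter, top 36 mm above the underside; bore 12.4 mm right through. Origin: centre of the underside; z up along the bore; one tooth is centred on +x, with a small black dot on it, the rest evenly spaced. About 60 g.
- fixture: Mesh tester: dark steel plate 150 x 100 x 12 mm (x, y, z), fixed to the bench. Origin: centre of its underside, z up. The brass master gear turns about the vertical at x = -26.5 mm, y = 0; the test post stands at x = +30 mm, y = 0. Set for the twelve-tooth gear: teeth must enter gaps, with about 3 mm free play. All gears are module 4.
- master (a joint): Turn of the brass master gear, rad, + is anticlockwise from above. 16 teeth, 71 mm over the tips, top 14 mm above the plate, tooth tops rounded. At 0 a tooth points along the fixture's +x (to the post) and the crank along -x; at 1.571 the crank points along -y, at the red mark. Starts within -0.4..0.4, stops at -0.7 and 2.3; light friction (0.012 N m), stays where left.
- post_seat (a point): Foot of the test post: the middle of the post at the top of the plate (12 mm above the bench), where the centre of the gear's underside belongs. The steel post is 10 mm in diameter and 30 mm tall above the plate, its top 6 mm tapered to 5 mm. Axes as the fixture's.
- crank_pin (a point): Centre of the top of the master's crank pin: an upright black pin 12 mm in diameter, 20 mm from the master's axis, its top 82 mm and its foot 32 mm above the bench. It turns round with the master. A gear seated on the post reaches 48 mm above the bench.
- red_mark (a point): Small red painted patch (8 x 10 mm) on top of the plate, 43.5 mm from the master's axis along the fixture's -y.
- tray_green: Green open tray fixed to the bench, 120 x 120 mm outside, 28 mm high, walls and floor 4 mm thick. Origin: centre of the underside; z up. For the gear that has passed; empty at the start.
- tray_red: Red open tray fixed to the bench, 120 x 120 mm outside, 28 mm high, walls and floor 4 mm thick. Origin: centre of the underside; z up. For rejects, not used here; a brass bushing lies in it.
- circuit_board: Bystander, loose, to be left where it is: green circuit board 150 x 220 x 4 mm with components up to 18 mm high. Origin: centre of the underside.
- screwdriver: Bystander, loose, to be left where it is: blue-handled screwdriver lying down. Origin on its underside near the middle.
- wool_tin: Bystander, loose, to be left where it is: round steel tin of brass wool, 60 mm diameter, 32 mm high. Origin: centre of the underside.
- spool: Bystander, loose, to be left where it is: grey spool 54 mm diameter, 40 mm high. Origin: centre of the underside.
- shield: Bystander, loose, to be left where it is: bare aluminium cover plate 140 x 180 x 4 mm with a 12 mm edge. Origin: centre of the underside.
- bushing: Bystander, loose, to be left where it is: brass bushing 28 mm diameter, 18 mm high, in the red tray. Origin: centre of the underside.
Things that resemble listed ones, but are neither listed nor needed, are in the scene too. What is shaped like the gear12 but blue is not meant. There is more than one size of the tray_green; the job needs the smaller.

How it is judged:
By the outcome, as a careful person would: the job done as asked, in the order asked, and still so for the second after the job is handed in, with the robot touching nothing.
It also fails if it takes over 64 s, if anything falls off the work surface, if the arm or the gripper's body presses on something with over 40 N, if the wrist force passes 120 N, or if a joint passes its speed limit or range.

## Working session

There is one attempt and no reset: what is moved stays moved. The work goes in short steps, Python scripts to look and compute and a tool call to move; the robot and the scene stay as the last step left them, time stands still between calls to the robot, and variables do not carry over. Pictures are saved under pics/ and viewed, about 8 in all and at most 12, crops included, and the job is handed in when it is done.

Besides the shell and the picture viewer there is one more tool, called after "Call:" by a JSON object that holds its "op" and its "data". play_rows: Moves the arm, as the interface text tells. Its arguments: {"type":"object","properties":{"deltas":{"type":"array","items":{"type":"array","items":{"type":"number"}}},"squeeze":{"type":"number"}},"required":["deltas"]}

```bash
mkdir -p pics; cat >h.py <<'E'
import numpy as np,cv2
from rig import sensors,capture,order,ctrl
def cap(n):
    c=capture(n);np.savez(f'{n}.npz',**c);return c
def save(c,f,box=None,s=1):
    p=c['pixels'][:,:,::-1]
    if box: u0,v0,u1,v1=box;p=p[v0:v1,u0:u1]
    cv2.imwrite('pics/'+f,cv2.resize(p,None,fx=s,fy=s,interpolation=cv2.INTER_CUBIC))
def load(n): return dict(np.load(f'{n}.npz'))
def px(c,u,v,z=None):
    R=np.array(c['rotation']);e=np.array(c['eye'])
    d=R@np.array([(u-c['cx'])/c['fx'],(v-c['cy'])/c['fy'],1.])
    if z is None: return e+d*c['z_map'][int(round(v)),int(round(u))]
    return e+d*(z-e[2])/d[2]
def proj(c,P):
    R=np.array(c['rotation']);q=R.T@(np.array(P)-np.array(c['eye']))
    return [c['fx']*q[0]/q[2]+c['cx'],c['fy']*q[1]/q[2]+c['cy']]
E
python3 - <<'E'
from h import *
for n in('top','scene'):
    c=cap(n);save(c,n+'0.png',s=1.25);print(n,c['fx'],c['eye'],c['rotation'])
print(sensors.sense(),ctrl.tcp_to_grasp)
E
```

```text
top 442.01133700932394 [ 330.57254106   55.22496741 1304.25436532] [ 0.06291261 -0.6992748   0.70910263 -0.06504008]
scene 462.95360658904804 [1335.42792964  510.064864    785.93642292] [-0.21401607  0.45465786  0.77649998 -0.38017251]
{'time_s': 0.1, 'joints': array([-1.47739426e+00,  3.13358365e-01,  1.49834631e+00,  3.09035344e-05,
        1.33099623e+00, -2.23403984e-01]), 'dq': array([ 0.00145102,  0.00012137, -0.00083172,  0.00058141,  0.00093444,
       -0.00073974]), 'tau': array([ 2.38997331e-03, -4.12902761e+01, -2.60143518e+01, -2.15766408e-04,
        3.03092587e-03, -5.54559364e-06]), 'eef_pos': array([ 163.52753063, -498.64821686,  230.8161338 ]), 'ee_rot': array([-5.51980780e-04,  9.87480880e-01,  1.57737769e-01,  5.09692445e-05]), 'force': array([-0.65437094,  0.0684789 , -0.17303269]), 'wrist_torque': array([ 0.00146066,  0.00509108, -0.01013887]), 'grip_width': 1.0020127352216082} -18.700000000000003
```

View pics/top0.png

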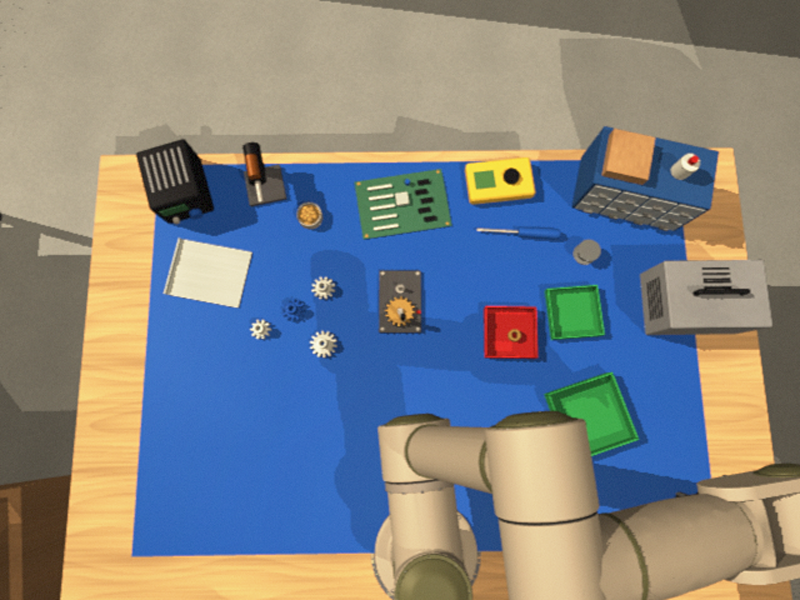

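View pics/scene0.png

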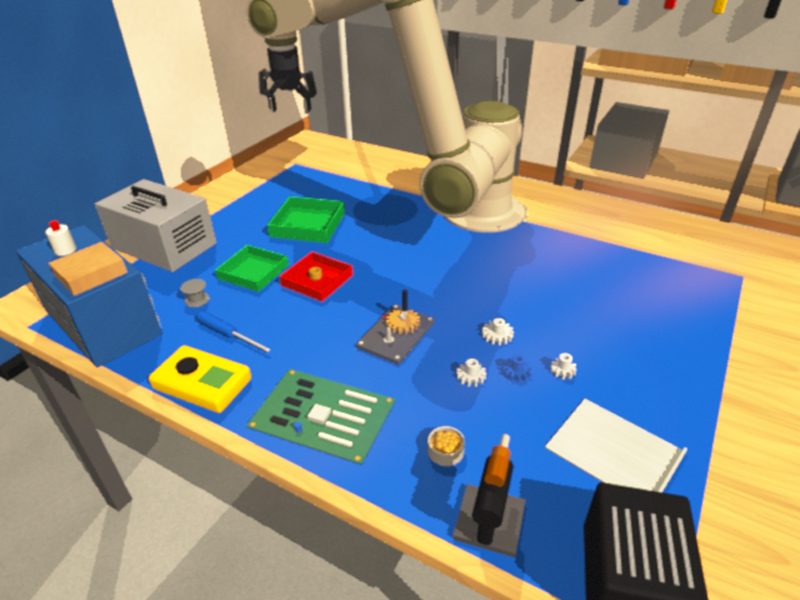

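The top view shows the white gears at (322,288), (323,344) and (260,329), and the fixture at (400,302). The small green tray is at (576,312), and the red tray sits beside it. I'll take an enlarged crop next.

```bash
sed -i 's/^import numpy as np,cv2/import numpy as np,cv2\nfrom scipy.spatial.transform import Rotation as Ro\ndef RR(c): return Ro.from_quat(np.array(c["rotation"])[[1,2,3,0]]).as_matrix()/; s/np.array(c\[.rotation.\]);/RR(c);/' h.py
python3 - <<'E'
from h import *
c=load('top');save(c,'crop1.png',(195,210,345,290),5)
print(px(c,320,240))
# trays / gears rough
for n,u,v,z in [('gA',322,288,36),('gB',323,344,36),('g10',260,329,36),('post',400,289,42),('pl',400,302,12),('tray',576,312,28)]:
    print(n,px(c,u/1.25,v/1.25,z).round(1), px(c,u/1.25,v/1.25).round(1))
# white blobs
p=c['pixels'].astype(int);m=((p.min(2)>120)&(p.max(2)-p.min(2)<60)).astype(np.uint8);m[:, :195]=0;m[:,285:]=0;m[:215]=0;m[295:]=0
n,l,s,ce=cv2.connectedComponentsWithStats(m)
for i in range(1,n):
  if s[i,4]>40:
    print(s[i],ce[i],px(c,*ce[i],z=14).round(1))
# colour points of green trays
hsv=cv2.cvtColor(c['pixels'],cv2.COLOR_RGB2HSV)
m=((hsv[:,:,0]>50)&(hsv[:,:,0]<75)&(hsv[:,:,1]>120)).astype(np.uint8);m[:225]=0
n,l,s,ce=cv2.connectedComponentsWithStats(m)
for i in range(1,n):
  if s[i,4]>400:
    v,u=np.where(l==i);r=cv2.minAreaRect(np.c_[u,v].astype(np.float32));print(r,[px(c,*q,z=28).round(0) for q in cv2.boxPoints(r)],px(c,*r[0],z=28))
E
```

```text
[559.55325203  49.7170259   26.96168394]
gA [589.  231.9  36. ] [589.8 232.5  31.9]
gB [457.7 228.1  36. ] [461.3 233.    0. ]
g10 [494.4 373.9  36. ] [494.3 373.7  36.9]
post [582.9  49.4  42. ] [585.9  49.3  26.7]
pl [557.4  49.7  12. ] [554.9  49.8  26.3]
tray [ 525.2 -361.5   28. ] [ 528.9 -369.5    3.5]
[249 221  19  18 167] [256.92814371 229.2994012 ] [596.8 237.   14. ]
[200 256  16  15 149] [207.34228188 262.83892617] [498.3 381.4  14. ]
[248 264  21  22 244] [256.88114754 274.42622951] [462.2 235.6  14. ]
((459.423095703125, 249.38461303710938), (41.79969787597656, 42.667945861816406), 82.87498474121094) [array([ 581., -291.,   28.]), array([ 595., -417.,   28.]), array([ 472., -423.,   28.]), array([ 458., -299.,   28.])] [ 525.86888927 -357.4749572    28.        ]
((472.91094970703125, 333.095947265625), (60.04210662841797, 57.818328857421875), 69.44395446777344) [array([ 338., -275.,   28.]), array([ 393., -434.,   28.]), array([ 235., -480.,   28.]), array([ 183., -325.,   28.])] [ 286.13149269 -378.61325791   28.        ]
```

View pics/crop1.png

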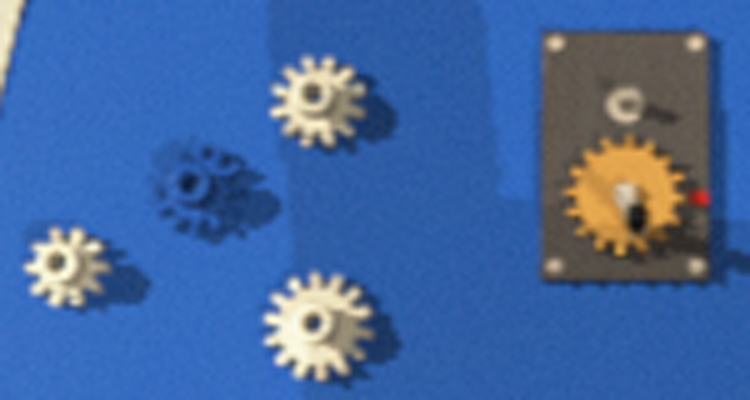

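gear12 is the upper gear, with its hub at crop (313,95). The post is at crop (626,104), the master axis near (625,197), the crank pin top at (637,215) and the red mark at (700,198). Next I'll measure these precisely with depth from both cameras.

```bash
cat >>h.py <<'E'
def cloud(c):
    v,u=np.mgrid[0:480,0:640];z=c['z_map'];R=RR(c)
    d=np.stack([(u-c['cx'])/c['fx'],(v-c['cy'])/c['fy'],np.ones_like(z)],-1)*z[...,None]
    P=d@R.T+np.array(c['eye']);P[z==0]=np.nan;return P
def near(P,x,y,r,z0,z1): return (np.hypot(P[...,0]-x,P[...,1]-y)<r)&(P[...,2]>z0)&(P[...,2]<z1)
E
python3 - <<'E'
from h import *
for n in('top','scene'):
    c=load(n);P=cloud(c);col=c['pixels'].astype(int)
    def st(t,m):
        q=P[m]; 
        if len(q): print(n,t,len(q),'mean',q.mean(0).round(1),'mid',((q.min(0)+q.max(0))/2).round(1))
    st('bench',near(P,650,150,30,-20,20))
    st('hubA',near(P,589,233,30,31,42)); st('discA',near(P,589,233,36,9,20))
    st('post',near(P,583,49,14,30,50))
    st('pin',near(P,520,49,45,70,95)); st('pinlow',near(P,520,49,45,40,95))
    m=near(P,555,49,100,6,17)&(col.max(2)<140);q=P[m][:,:2].astype(np.float32);print(n,'plate',cv2.minAreaRect(q),len(q))
    m=near(P,525,0,40,4,25)&(col[...,0]>150)&(col[...,1]<90);st('red',m)
    m=near(P,527,49,45,20,32)&(col[...,0]-col[...,2]>60);st('brass',m)
    st('trayfloor',near(P,526,-358,45,-3,9));
    m=near(P,526,-358,95,22,34)&(col[...,1]>col[...,0]+40);q=P[m][:,:2].astype(np.float32);print(n,'tray',cv2.minAreaRect(q))
c=load('scene');u,v=proj(c,[560,140,20]);print(u,v);u,v=int(u),int(v);save(c,'crop2.png',(u-75,v-50,u+75,v+50),5)
c=load('top');save(c,'crop3.png',(298,210,346,268),10)
E
```

```text
top bench 301 mean [6.499e+02 1.501e+02 6.000e-01] mid [ 6.503e+02  1.502e+02 -1.000e-01]
top hubA 37 mean [595.1 234.8  35.7] mid [595.  235.4  36.7]
top discA 127 mean [593.5 233.6  14.1] mid [595.5 235.5  14.2]
top post 10 mean [589.5  52.2  39.1] mid [589.4  52.2  36.7]
top pin 16 mean [514.2  46.3  81.6] mid [514.1  46.2  79. ]
top pinlow 22 mean [513.   46.2  74.4] mid [513.7  46.2  64.5]
top plate ((560.7796630859375, 40.52397918701172), (151.48751831054688, 120.88130187988281), 0.27855950593948364) 1128
top red 4 mean [534.7   6.4  11.2] mid [534.7   7.1  11.2]
top brass 302 mean [535.   52.8  26.6] mid [534.6  51.6  26. ]
top trayfloor 694 mean [ 525.8 -358.     3.7] mid [ 526.8 -357.6    3.1]
top tray ((527.1318969726562, -358.1585388183594), (120.49678039550781, 122.92053985595703), 3.3427062034606934)
scene bench 364 mean [650.2 150.2   1.2] mid [650.  150.2   1.3]
scene hubA 58 mean [601.8 234.   35.3] mid [600.8 233.7  35.1]
scene discA 181 mean [604.9 235.2  13.8] mid [598.1 233.4  14.3]
scene post 7 mean [594.3  52.7  38.1] mid [594.   51.9  36.8]
scene pin 29 mean [521.2  46.7  77.8] mid [520.2  46.3  78.6]
scene pinlow 72 mean [521.7  47.1  64.3] mid [520.7  46.4  63.8]
scene plate ((566.034912109375, 51.32929992675781), (101.9498291015625, 152.577392578125), 88.94947052001953) 1026
scene red 6 mean [540.1   6.2  13.1] mid [540.1   6.3  13. ]
scene brass 307 mean [543.7  53.9  26.3] mid [539.5  50.8  25.5]
scene trayfloor 337 mean [ 524.3 -362.6    4.5] mid [ 523.4 -363.1    4.6]
scene tray ((531.841064453125, -358.41253662109375), (125.32332611083984, 125.05013275146484), 3.6052112579345703)
349.2873119231578 271.98862205959676
```

View pics/crop3.png

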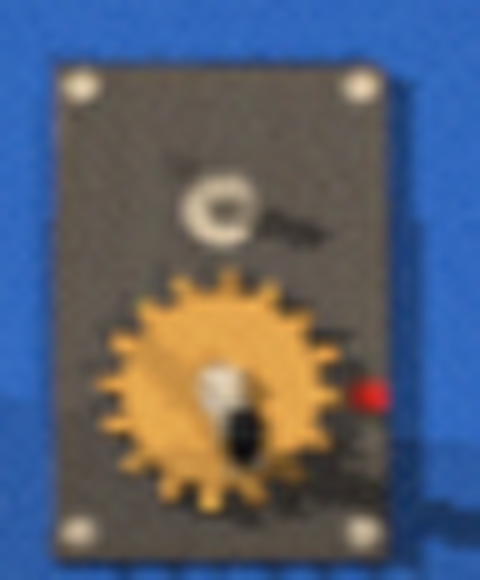

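In crop3 the master's teeth point at (230,278) and (210,500), so its centre is near (220,389). The nearest tooth is about -4.5° from the post direction. The pin at (242,430) puts the master at about +17°. I'll check the tooth phases of both gears with a harmonic fit.

```bash
cat >>h.py <<'E'
def phase(c,cen,z,N,r0,r1,ch,search=5):
    """tooth phase (deg, world) of an N-tooth gear: maximise Nth harmonic over centre"""
    img=c['pixels'].astype(np.float32)@np.array(ch,np.float32);a=np.arange(0,360,1.)*np.pi/180;best=(-1,)
    R=RR(c);e=np.array(c['eye']);rr=np.linspace(r0,r1,5)
    for dx in np.arange(-search,search+.1,.5):
        for dy in np.arange(-search,search+.1,.5):
            X=np.stack([cen[0]+dx+rr[:,None]*np.cos(a),cen[1]+dy+rr[:,None]*np.sin(a),np.full((len(rr),360),z)],-1)
            q=(X-e)@R;u=(c['fx']*q[...,0]/q[...,2]+c['cx']).astype(np.float32);v=(c['fy']*q[...,1]/q[...,2]+c['cy']).astype(np.float32)
            s=cv2.remap(img,u,v,cv2.INTER_LINEAR).mean(0);F=np.mean(s*np.exp(-1j*N*a));F0=abs(np.mean(s*np.exp(-1j*a)))
            sc=abs(F)-.5*F0
            if sc>best[0]: best=(sc,abs(F),cen[0]+dx,cen[1]+dy,(-np.angle(F)/N*180/np.pi)%(360/N))
    return np.round(best,2)
E
python3 - <<'E'
from h import *
for n in('top','scene'):
    c=load(n)
    print(n,'g12',phase(c,(595+2*(n=='scene'),235),14,12,21,27,(1,0,-.3)))
    print(n,'mas',phase(c,(536+2*(n=='scene'),52),26,16,30,35,(1,0.3,-1)))
E
```

```text
top g12 [ 20.3   21.48 595.5  234.    14.55]
top mas [ 18.79  19.53 535.    51.5   17.78]
scene g12 [  3.32   5.6  602.   234.5   15.56]
scene mas [  1.52   6.43 543.    52.5   19.92]
```

View pics/crop2.png

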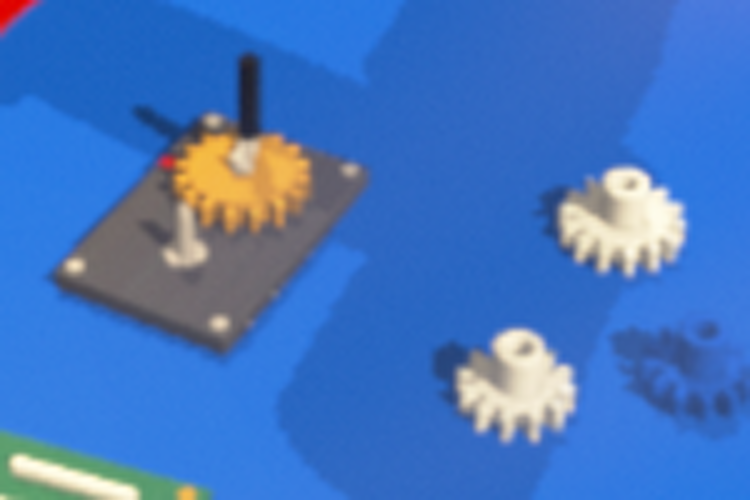

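Both cameras agree. gear12 is at (595.5,234) with tooth phase 14.6°. The master axis is at (535,51.5) with phase about 17.8°, which puts the post at (591.5,51.5). Moving over to the gear now.

Call:
{"op": "play_rows", "data": {"deltas": [[0.45, 0.76, -0.1, 0, 0, 0.45, 0.1], [0.45, 0.76, -0.1, 0, 0, 0.45, 0.1], [0.45, 0.76, -0.1, 0, 0, 0.45, 0.1], [0.45, 0.76, -0.1, 0, 0, 0.45, 0.1], [0.45, 0.76, -0.1, 0, 0, 0.45, 0.1], [0.45, 0.76, -0.1, 0, 0, 0.45, 0.1], [0.45, 0.76, -0.1, 0, 0, 0.45, 0.1], [0.45, 0.76, -0.1, 0, 0, 0.45, 0.1]], "squeeze": 25}}

```text
time_s: 0.77
eef_pos: [307.9, -254.0, 199.0]
ee_rot: [-0.0, 0.94, 0.341, -0.0]
force: [0.2, -0.4, -0.2]
grip_width: 0.55
```

Call:
{"op": "play_rows", "data": {"deltas": [[0.45, 0.76, -0.1, 0, 0, 0.45, 0.1], [0.45, 0.76, -0.1, 0, 0, 0.45, 0.1], [0.45, 0.76, -0.1, 0, 0, 0.45, 0.1], [0.45, 0.76, -0.1, 0, 0, 0.45, 0.1], [0.45, 0.76, -0.1, 0, 0, 0.45, 0.1], [0.45, 0.76, -0.1, 0, 0, 0.45, 0.1], [0.45, 0.76, -0.1, 0, 0, 0.45, 0.1], [0.45, 0.76, -0.1, 0, 0, 0.45, 0.1]]}}

```text
time_s: 1.43
eef_pos: [452.0, -10.6, 167.0]
ee_rot: [-0.0, 0.859, 0.511, -0.0]
force: [-0.2, -1.4, 0.6]
grip_width: 0.548
```

Call:
{"op": "play_rows", "data": {"deltas": [[0.45, 0.76, 0, 0, 0, 0.45, 0.1], [0.45, 0.76, 0, 0, 0, 0.45, 0.1], [0.45, 0.76, 0, 0, 0, 0.45, 0.1], [0.45, 0.76, 0, 0, 0, 0.45, 0.1], [0.45, 0.76, 0, 0, 0, 0.45, 0.1], [0.45, 0.76, 0, 0, 0, 0.45, 0.1], [0.3, 0.5, 0, 0, 0, 0.45, 0.1], [0, 0, 0, 0, 0, 0, 0.1]]}}

```text
time_s: 2.1
eef_pos: [572.4, 193.3, 166.3]
ee_rot: [-0.0, 0.763, 0.647, 0.0]
force: [0.1, -0.9, -0.8]
grip_width: 0.553
```

Call:
{"op": "play_rows", "data": {"deltas": [[0.3, 0.5, -0.3, 0, 0, 0, 0.1], [0.28, 0.52, -0.5, 0, 0, 0, 0.1], [0, 0, -0.8, 0, 0, 0, 0.1], [0, 0, -0.6, 0, 0, 0, 0.1], [0, 0, 0, 0, 0, 0, 0.1], [0, 0, 0, 0, 0, 0, 0.1]]}}

```text
time_s: 2.6
eef_pos: [594.2, 230.2, 78.8]
ee_rot: [-0.001, 0.765, 0.644, -0.001]
force: [0.3, -0.1, 0.5]
grip_width: 0.549
```

```bash
python3 - <<'E'
from h import *
s=sensors.sense();print(s['eef_pos'],s['ee_rot'],s['force'])
c=cap('scene');u,v=proj(c,[595,234,60]);u,v=int(u),int(v);save(c,'s2.png',(u-60,v-50,u+60,v+40),6)
E
```

```text
[594.23712463 230.2451496   78.83721006] [-5.34010367e-04  7.64805079e-01  6.44260696e-01 -1.03046275e-03] [ 0.33746744 -0.11012027  0.47509411]
```

View pics/s2.png

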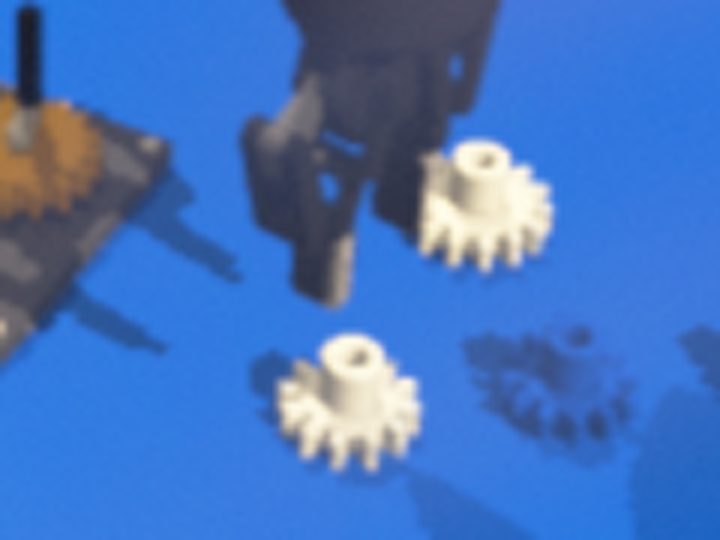

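The gripper hangs over gear12, straddling the hub at (352,345). I'll nudge it 4 mm in y, descend and close.

Call:
{"op": "play_rows", "data": {"deltas": [[0.03, 0.1, -0.4, 0, 0, 0, 0.1], [0, 0, -0.5, 0, 0, 0, 0.1], [0, 0, -0.4, 0, 0, 0, 0.1], [0, 0, -0.15, 0, 0, 0, 0.1], [0, 0, 0, 0, 0, 0, 0.1], [0, 0, 0, 0, 0, 0, 0.1]]}}

```text
time_s: 3.15
eef_pos: [596.8, 234.7, 23.1]
ee_rot: [0.001, 0.765, 0.644, 0.001]
force: [-0.1, -0.8, -0.1]
grip_width: 0.552
```

Call:
{"op": "play_rows", "data": {"deltas": [[0, 0, 0, 0, 0, 0, -0.3], [0, 0, 0, 0, 0, 0, -0.5], [0, 0, 0, 0, 0, 0, -0.6], [0, 0, 0, 0, 0, 0, -0.8], [0, 0, 0, 0, 0, 0, -0.8], [0, 0, 0, 0, 0, 0, -0.8]], "squeeze": 30}}

```text
time_s: 3.65
eef_pos: [596.7, 234.8, 23.0]
ee_rot: [0.001, 0.765, 0.644, 0.001]
force: [-2.2, -1.0, 6.6]
grip_width: 0.26
```

Call:
{"op": "play_rows", "data": {"deltas": [[0, 0, 0.3, 0, 0, 0, -0.8], [0, 0, 0.6, 0, 0, 0, -0.8], [0, 0, 0.6, 0, 0, 0, -0.8], [0, -0.5, 0, 0, 0, 0.2, -0.8], [0, -0.8, 0, 0, 0, 0.2, -0.8], [0, -0.8, 0, 0, 0, 0.2, -0.8], [-0.05, -0.8, 0, 0, 0, 0.2, -0.8], [-0.05, -0.8, 0, 0, 0, 0.3, -0.8]]}}

```text
time_s: 4.32
eef_pos: [591.8, 85.4, 82.4]
ee_rot: [0.0, 0.726, 0.688, 0.0]
force: [0.6, 0.2, -0.5]
grip_width: 0.257
```

Call:
{"op": "play_rows", "data": {"deltas": [[0, -0.6, 0, 0, 0, 0, -0.8], [0, -0.28, 0, 0, 0, 0, -0.8], [0, 0, 0, 0, 0, 0, -0.8], [0, 0, 0, 0, 0, 0, -0.8]]}}

```text
time_s: 4.65
eef_pos: [592.1, 51.9, 81.8]
ee_rot: [0.0, 0.726, 0.687, 0.0]
force: [0.1, 0.6, -1.2]
grip_width: 0.257
```

```bash
python3 - <<'E'
from h import *
s=sensors.sense();print(s['eef_pos'],s['ee_rot'],s['force'],s['grip_width'])
t=cap('top');c=cap('scene');u,v=proj(c,[585,52,50]);u,v=int(u),int(v);save(c,'s3.png',(u-60,v-45,u+60,v+45),6)
zb=s['eef_pos'][2]-23;print(zb)
print(phase(t,(592,52),zb+14,12,21,27,(1,0,-.3),4))
print(phase(c,(594,52),zb+14,12,21,27,(1,0,-.3),6))
print(phase(t,(535,51.5),26,16,30,35,(1,.3,-1),2))
P=cloud(c);m=near(P,592,52,35,zb+5,zb+20);q=P[m];print(q.mean(0),(q.min(0)+q.max(0))/2,len(q))
E
```

```text
[592.09562578  51.94621991  81.8153391 ] [6.60669048e-05 7.26481646e-01 6.87185801e-01 2.96557708e-04] [ 0.05705892  0.64025836 -1.24808455] 0.2571076141566585
58.81533910171626
[-1]
[-1]
[-1]
[600.72713819  57.68211383  71.24294554] [594.40632678  51.88019031  71.46814628] 183
```

View pics/s3.png

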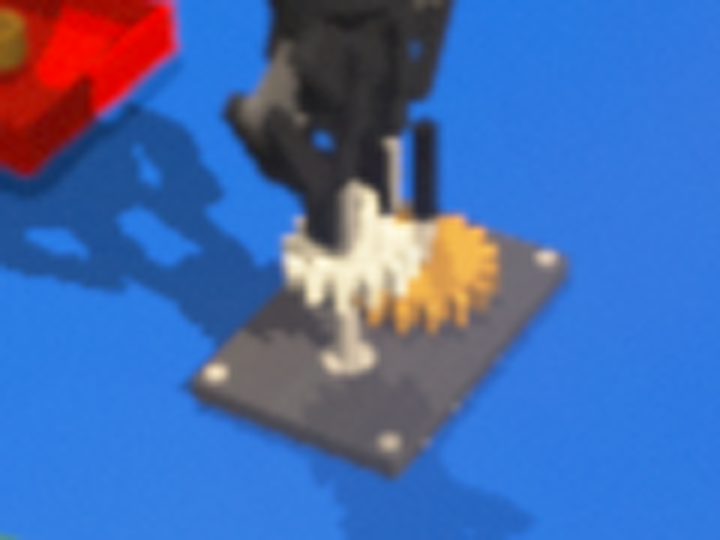

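The gear is level and right over the post at (348,330), and the in-hand turn matches the plan. I'll lower it slowly and watch the force.

Call:
{"op": "play_rows", "data": {"deltas": [[0, 0, -0.2, 0, 0, 0, -0.8], [0, 0, -0.15, 0, 0, 0, -0.8], [0, 0, -0.1, 0, 0, 0, -0.8], [0, 0, -0.1, 0, 0, 0, -0.8], [0, 0, 0, 0, 0, 0, -0.8]]}}

```text
time_s: 5.17
eef_pos: [591.9, 51.7, 58.3]
ee_rot: [-0.0, 0.726, 0.687, -0.0]
force: [1.2, -0.3, -1.6]
grip_width: 0.263
```

Call:
{"op": "play_rows", "data": {"deltas": [[0, 0, -0.08, 0, 0, 0, -0.8], [0, 0, -0.08, 0, 0, 0, -0.8], [0, 0, 0, 0, 0, 0, -0.8]]}}

```text
time_s: 5.42
eef_pos: [592.1, 51.5, 52.5]
ee_rot: [0.0, 0.726, 0.687, 0.0]
force: [2.4, -0.7, -1.9]
grip_width: 0.257
```

The bore is on the post with little side force. Next come the teeth, in small steps.

Call:
{"op": "play_rows", "data": {"deltas": [[0.015, 0, -0.06, 0, 0, 0, -0.8], [0, 0, -0.06, 0, 0, 0, -0.8], [0, 0, 0, 0, 0, 0, -0.8]]}}

```text
time_s: 5.67
eef_pos: [592.4, 51.5, 47.6]
ee_rot: [-0.0, 0.726, 0.687, -0.0]
force: [1.3, -0.1, -1.2]
grip_width: 0.26
```

Call:
{"op": "play_rows", "data": {"deltas": [[0, 0, -0.05, 0, 0, 0, -0.8], [0, 0, -0.05, 0, 0, 0, -0.8], [0, 0, 0, 0, 0, 0, -0.8]]}}

```text
time_s: 5.92
eef_pos: [592.5, 51.5, 43.8]
ee_rot: [-0.0, 0.726, 0.687, 0.0]
force: [2.3, -0.1, -1.6]
grip_width: 0.256
```

The teeth are 5 mm into mesh with no vertical force, so I'll keep going down to the plate.

Call:
{"op": "play_rows", "data": {"deltas": [[0.015, 0, -0.06, 0, 0, 0, -0.8], [0, 0, -0.06, 0, 0, 0, -0.8], [0, 0, -0.05, 0, 0, 0, -0.8], [0, 0, 0, 0, 0, 0, -0.8]]}}

```text
time_s: 6.25
eef_pos: [592.7, 51.6, 36.7]
ee_rot: [-0.0, 0.726, 0.687, -0.0]
force: [-0.5, -0.2, -0.8]
grip_width: 0.254
```

Call:
{"op": "play_rows", "data": {"deltas": [[0, 0, -0.03, 0, 0, 0, -0.8], [0, 0, -0.02, 0, 0, 0, -0.8], [0, 0, 0, 0, 0, 0, -0.8]]}}

```text
time_s: 6.5
eef_pos: [593.1, 51.5, 35.2]
ee_rot: [-0.0, 0.726, 0.687, -0.0]
force: [-0.2, 0.8, -1.0]
grip_width: 0.259
```

Call:
{"op": "play_rows", "data": {"deltas": [[0, 0, 0, 0, 0, 0, -0.2], [0, 0, 0, 0, 0, 0, -0.1], [0, 0, 0, 0, 0, 0, 0], [0, 0, 0, 0, 0, 0, 0]]}}

```text
time_s: 6.83
eef_pos: [593.2, 51.5, 35.4]
ee_rot: [0.0, 0.726, 0.687, 0.0]
force: [-0.3, 0.6, 0.2]
grip_width: 0.504
```

```bash
python3 - <<'E'
from h import *
s=sensors.sense();print(s['eef_pos'],s['force'],s['grip_width'])
c=cap('scene');u,v=proj(c,[565,52,40]);u,v=int(u),int(v);save(c,'s4.png',(u-50,v-40,u+50,v+40),7)
P=cloud(c);m=near(P,620,52,40,20,30)&(c['pixels'].min(2)>130);q=P[m];print(np.percentile(q[:,2],[50,80,95]),len(q))
E
```

```text
[593.21822989  51.50545232  35.43388402] [-0.30084198  0.61333469  0.21753941] 0.5035263440522546
[25.75543113 27.83321013 29.1915935 ] 100
```

View pics/s4.png

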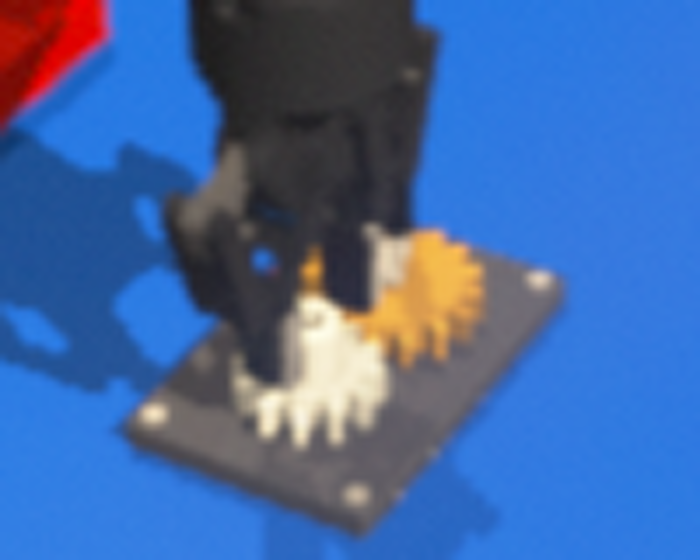

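It is seated flat and in mesh, with the disc top at about 26 mm. I'll regrip the hub and turn clockwise.

Call:
{"op": "play_rows", "data": {"deltas": [[0, 0, 0, 0, 0, 0, -0.3], [0, 0, 0, 0, 0, 0, -0.5], [0, 0, 0, 0, 0, 0, -0.8], [0, 0, 0, 0, 0, 0, -0.8], [0, 0, 0, 0, 0, 0, -0.8]]}}

```text
time_s: 7.3
eef_pos: [593.2, 51.5, 35.5]
ee_rot: [0.0, 0.726, 0.687, 0.0]
force: [-1.0, 0.4, 2.2]
grip_width: 0.257
```

Call:
{"op": "play_rows", "data": {"deltas": [[0, 0, 0, 0, 0, -0.3, -0.8], [0, 0, 0, 0, 0, -0.5, -0.8], [0, 0, 0, 0, 0, -0.7, -0.8], [0, 0, 0, 0, 0, -0.7, -0.8], [0, 0, 0, 0, 0, -0.7, -0.8], [0, 0, 0, 0, 0, -0.7, -0.8], [0, 0, 0, 0, 0, -0.7, -0.8], [0, 0, 0, 0, 0, -0.7, -0.8]]}}

```text
time_s: 7.97
eef_pos: [593.7, 51.2, 35.5]
ee_rot: [0.001, 0.88, 0.474, 0.001]
force: [1.3, -0.7, 1.7]
grip_width: 0.259
```

Call:
{"op": "play_rows", "data": {"deltas": [[0, 0, 0, 0, 0, -0.7, -0.8], [0, 0, 0, 0, 0, -0.7, -0.8], [0, 0, 0, 0, 0, -0.7, -0.8], [0, 0, 0, 0, 0, -0.7, -0.8], [0, 0, 0, 0, 0, -0.7, -0.8], [0, 0, 0, 0, 0, -0.7, -0.8], [0, 0, 0, 0, 0, -0.3, -0.8], [0, 0, 0, 0, 0, 0, -0.8]]}}

```text
time_s: 8.63
eef_pos: [594.3, 51.2, 35.8]
ee_rot: [0.001, 0.966, 0.257, 0.001]
force: [4.4, -0.5, 0.8]
grip_width: 0.258
```

```bash
python3 - <<'E'
from h import *
s=sensors.sense();print(s['eef_pos'],s['ee_rot'],s['force'],s['grip_width'],s['joints'])
for n in('top','scene'):
    c=cap(n);P=cloud(c);d=c['pixels'].max(2)<70
    u,v=proj(c,[545,45,40]);u,v=int(u),int(v);save(c,n+'5.png',(u-45,v-40,u+45,v+40),7)
    m=near(P,537,51,32,60,85)&d;q=P[m];print(n,len(q),q.mean(0) if len(q) else '')
E
```

```text
[594.25554334  51.17277856  35.75762864] [6.31476786e-04 9.66427119e-01 2.56936108e-01 1.43564352e-03] [ 4.4133847  -0.52899777  0.78017469] 0.25773651572442846 [-1.10281546e-01  6.76412717e-01  1.48097914e+00 -1.66972447e-04
  9.81067098e-01  9.40905698e-01]
top 0 
scene 0
```

View pics/top5.png

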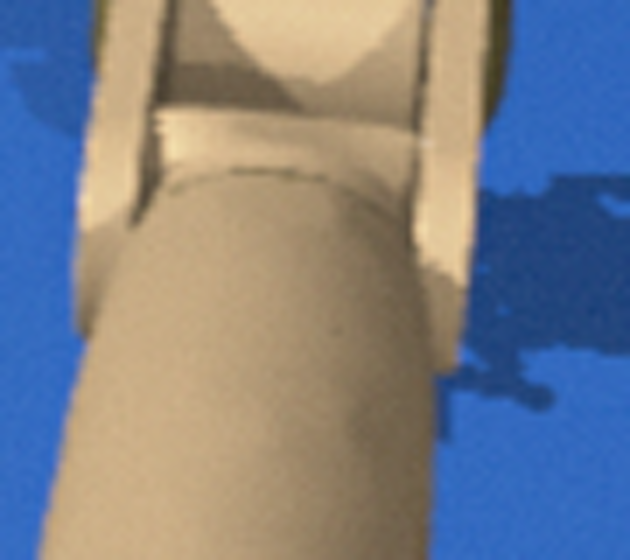

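The arm blocks the top view, and the scene camera can't see the pin behind the gripper. The tool has turned 57° so far. I'll turn 36° more, let go, rise and swing aside to look.

Call:
{"op": "play_rows", "data": {"deltas": [[0, 0, 0, 0, 0, -0.5, -0.8], [0, 0, 0, 0, 0, -0.8, -0.8], [0, 0, 0, 0, 0, -0.9, -0.8], [0, 0, 0, 0, 0, -0.9, -0.8], [0, 0, 0, 0, 0, -0.9, -0.8], [0, 0, 0, 0, 0, -0.9, -0.8], [0, 0, 0, 0, 0, -0.7, -0.8], [0, 0, 0, 0, 0, -0.4, -0.8]]}}

```text
time_s: 9.4
eef_pos: [594.9, 50.4, 36.0]
ee_rot: [0.001, 0.998, -0.055, 0.002]
force: [7.7, -6.1, 1.0]
grip_width: 0.261
```

Call:
{"op": "play_rows", "data": {"deltas": [[0, 0, 0, 0, 0, 0, -0.8], [0, 0, 0, 0, 0, 0, -0.4], [0, 0, 0, 0, 0, 0, 0], [0, 0, 0, 0, 0, 0, 0], [0, 0, 0, 0, 0, 0, 0], [0, 0, 0.3, 0, 0, 0, 0], [0, 0, 0.6, 0, 0, 0, 0], [0, 0, 0.8, 0, 0, 0, 0]]}}

```text
time_s: 10.07
eef_pos: [591.9, 51.7, 103.0]
ee_rot: [-0.0, 0.999, -0.054, -0.002]
force: [-0.3, -0.1, 0.1]
grip_width: 0.496
```

Call:
{"op": "play_rows", "data": {"deltas": [[0, 0.3, 0.8, 0, 0, 0, 0], [0, 0.7, 0, 0, 0, 0, 0], [0, 0.8, 0, 0, 0, 0, 0], [0, 0.8, 0, 0, 0, 0, 0], [0, 0.8, 0, 0, 0, 0, 0], [0, 0.8, 0, 0, 0, 0, 0], [0, 0.8, 0, 0, 0, 0, 0], [0, 0, 0, 0, 0, 0, 0]]}}

```text
time_s: 10.73
eef_pos: [592.0, 256.8, 136.1]
ee_rot: [-0.001, 0.999, -0.051, 0.0]
force: [-0.2, -0.4, -0.1]
grip_width: 0.5
```

```bash
cat >m.py <<'E'
from h import *
s=sensors.sense();print(s['time_s'],s['eef_pos'],s['ee_rot'],s['joints'][5])
for n in('top','scene'):
    c=cap(n);P=cloud(c);d=c['pixels'].max(2)<90
    u,v=proj(c,[550,45,40]);u,v=int(u),int(v);save(c,n+'6.png',(u-40,v-35,u+40,v+35),8)
    for z0,z1 in((70,90),(40,90)):
        m=near(P,537,51,32,z0,z1)&d;q=P[m];print(n,len(q),q.mean(0) if len(q) else '')
    if n=='top':
        print(phase(c,(535,51.5),26,16,30,35,(1,.3,-1),2),phase(c,(592,51.5),26,12,21,27,(1,0,-.3),2))
    m=near(P,592,51,12,38,60);print('hub',P[m].mean(0) if m.any() else '')
E
python3 m.py
```

```text
10.7333 [592.02946906 256.76344957 136.11290106] [-8.02881811e-04  9.98693440e-01 -5.10952742e-02  2.02441452e-04] 1.9000017184344264
top 15 [531.65966175  32.23017587  79.31990127]
top 20 [530.63389584  32.16471175  74.12003976]
[ 15.11  16.58 534.5   51.5   17.54] [ 14.49  16.15 590.5   52.    18.19]
hub [591.32016322  51.49994673  46.58490677]
scene 14 [540.57678944  32.03569155  78.0037051 ]
scene 51 [540.615341    32.6605104   60.32582024]
hub [593.34714059  51.04475196  46.30176968]
```

View pics/top6.png

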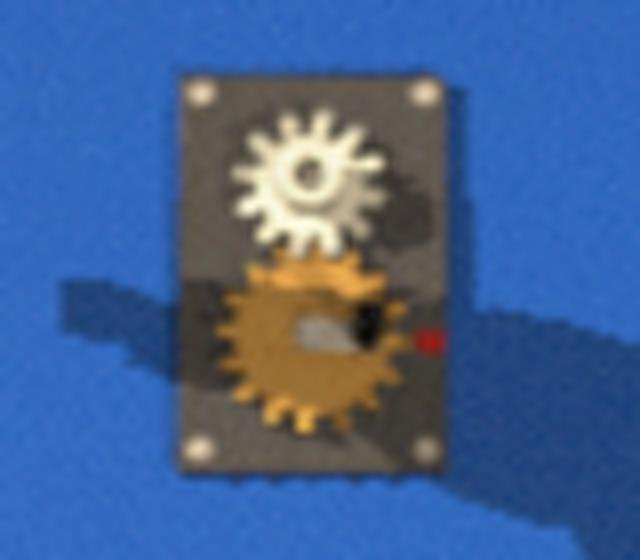

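The view shows the gear seated and meshed, with the pin at (367,325) just short of the red mark at (430,340). Tooth phases put the master at about 85°, so it needs about 5° more. I'll check the fixture yaw from the plate screws.

```bash
python3 - <<'E'
from h import *
c=load('top');u,v=proj(c,[550,45,40]);u0,v0=int(u)-40,int(v)-35
S=[px(c,(a+.5)/8-.5+u0,(b+.5)/8-.5+v0,13)[:2] for a,b in((200,92),(425,92),(198,448),(427,448))]
S=np.array(S);print(S.round(1),S.mean(0));f=lambda d:np.degrees(np.arctan2(d[1],d[0]))
print(f(S[0]-S[2]),f(S[1]-S[3]),f(S[0]-S[1])-90,f(S[2]-S[3])-90)
r=px(c,(430.5)/8-.5+u0,(340.5)/8-.5+v0,12);print(r)
E
```

```text
[[629.4  91.9]
 [628.2   7.7]
 [495.3  93.8]
 [494.1   9.6]] [561.74755643  50.7718125 ]
-0.7857776860347728 -0.8149187846945248 -0.7856583891718714 -0.7960087574386705
[534.40784714   7.68694644  12.        ]
```

Call:
{"op": "play_rows", "data": {"deltas": [[0, -0.5, 0, 0, 0, 0, 0], [0, -0.8, 0, 0, 0, 0, 0], [0, -0.8, 0, 0, 0, 0, 0], [0, -0.8, 0, 0, 0, 0, 0], [0, -0.8, 0, 0, 0, 0, 0], [0, -0.8, 0, 0, 0, 0, 0], [0.02, -0.6, 0, 0, 0, 0, 0], [0, 0, 0, 0, 0, 0, 0]]}}

```text
time_s: 11.5
eef_pos: [594.0, 42.2, 135.9]
ee_rot: [0.001, 0.998, -0.056, 0.0]
force: [-0.1, 0.0, 0.1]
grip_width: 0.5
```

Call:
{"op": "play_rows", "data": {"deltas": [[-0.03, 0.23, 0, 0, 0, 0, 0], [0, 0, -0.7, 0, 0, 0, 0], [0, 0, -0.8, 0, 0, 0, 0], [0, 0, -0.6, 0, 0, 0, 0], [0, 0, -0.3, 0, 0, 0, 0], [0, 0, -0.08, 0, 0, 0, 0], [0, 0, 0, 0, 0, 0, 0], [0, 0, 0, 0, 0, 0, 0]]}}

```text
time_s: 12.17
eef_pos: [593.6, 57.1, 37.6]
ee_rot: [0.0, 0.999, -0.053, 0.001]
force: [0.4, 0.6, 0.5]
grip_width: 0.502
```

Call:
{"op": "play_rows", "data": {"deltas": [[0, 0, 0, 0, 0, 0, -0.3], [0, 0, 0, 0, 0, 0, -0.5], [0, 0, 0, 0, 0, 0, -0.8], [0, 0, 0, 0, 0, 0, -0.8], [0, 0, 0, 0, 0, 0, -0.8]]}}

```text
time_s: 12.58
eef_pos: [593.4, 51.3, 39.1]
ee_rot: [0.004, 0.999, -0.054, 0.001]
force: [-11.3, -28.2, 14.3]
grip_width: 0.257
```

The commanded y is about 6 mm off, and the post is pulling the gear back into line. I'll relax that before turning.

Call:
{"op": "play_rows", "data": {"deltas": [[0, -0.07, 0, 0, 0, 0, -0.8], [0, -0.07, 0, 0, 0, 0, -0.8], [0, 0, 0, 0, 0, 0, -0.8], [0, 0, 0, 0, 0, 0, -0.8]]}}

```text
time_s: 12.92
eef_pos: [593.6, 50.3, 39.0]
ee_rot: [0.001, 0.999, -0.054, 0.001]
force: [-5.6, -4.9, 13.7]
grip_width: 0.259
```

Call:
{"op": "play_rows", "data": {"deltas": [[0, 0.01, 0.03, 0, 0, 0, -0.8], [0, 0, 0, 0, 0, -0.4, -0.8], [0, 0, 0, 0, 0, -0.5, -0.8], [0, 0, 0, 0, 0, 0, -0.8], [0, 0, 0, 0, 0, 0, -0.8]]}}

```text
time_s: 13.33
eef_pos: [593.9, 50.5, 39.1]
ee_rot: [0.001, 0.995, -0.101, 0.002]
force: [-0.1, -6.2, 3.3]
grip_width: 0.257
```

Call:
{"op": "play_rows", "data": {"deltas": [[0, 0, 0, 0, 0, 0, -0.4], [0, 0, 0, 0, 0, 0, 0], [0, 0, 0, 0, 0, 0, 0], [0, 0, 0, 0, 0, 0, 0], [0, 0, 0.4, 0, 0, 0, 0], [0, 0, 0.7, 0, 0, 0, 0], [0, 0, 0.8, 0, 0, 0, 0], [0, 0.3, 0.6, 0, 0, 0, 0]]}}

```text
time_s: 14.0
eef_pos: [593.2, 62.4, 139.7]
ee_rot: [0.0, 0.995, -0.101, 0.001]
force: [0.4, -0.4, -0.3]
grip_width: 0.5
```

Call:
{"op": "play_rows", "data": {"deltas": [[0, 0.7, 0, 0, 0, 0, 0], [0, 0.8, 0, 0, 0, 0, 0], [0, 0.8, 0, 0, 0, 0, 0], [0, 0.8, 0, 0, 0, 0, 0], [0, 0.8, 0, 0, 0, 0, 0], [0, 0.8, 0, 0, 0, 0, 0], [0, 0, 0, 0, 0, 0, 0], [0, 0, 0, 0, 0, 0, 0]]}}

```text
time_s: 14.67
eef_pos: [592.2, 253.1, 137.0]
ee_rot: [0.0, 0.995, -0.099, -0.0]
force: [0.1, 0.9, 0.3]
grip_width: 0.501
```

```bash
python3 m.py
```

```text
14.6667 [592.21248967 253.07095737 137.01315875] [ 1.60032239e-05  9.95058563e-01 -9.92895948e-02 -1.81654165e-04] 1.9919050768417645
top 15 [532.23154391  31.86554454  80.40819644]
top 20 [531.42679472  32.01676947  74.48388179]
[ 14.45  15.7  535.    51.5   20.64] [ 15.22  15.99 591.5   52.    14.02]
hub [591.28402937  51.64177736  46.50945769]
scene 15 [541.76979374  32.50698336  77.39295964]
scene 47 [542.16246371  33.0044837   61.84355253]
hub [593.35133189  51.22581121  46.63301986]
```

The master is at 88.1° in world axes, or 88.9° relative to the plate, which is within about 1° of the mark. Returning to lift the gear off, with settling rows for alignment.

Call:
{"op": "play_rows", "data": {"deltas": [[0, -0.5, 0, 0, 0, 0, 0], [0, -0.8, 0, 0, 0, 0, 0], [0, -0.8, 0, 0, 0, 0, 0], [0, -0.8, 0, 0, 0, 0, 0], [0, -0.8, 0, 0, 0, 0, 0], [0, -0.8, 0, 0, 0, 0, 0], [0, -0.4, 0, 0, 0, 0, 0], [0, -0.15, 0, 0, 0, 0, 0]]}}

```text
time_s: 15.43
eef_pos: [592.7, 45.8, 137.5]
ee_rot: [0.0, 0.995, -0.103, 0.0]
force: [-0.3, 0.1, -0.2]
grip_width: 0.499
```

Call:
{"op": "play_rows", "data": {"deltas": [[0, 0, -0.7, 0, 0, 0, 0], [0, 0, -0.8, 0, 0, 0, 0], [0, 0, -0.3, 0, 0, 0, 0], [0, 0, 0, 0, 0, 0, 0], [0, 0, 0, 0, 0, 0, 0], [0, 0, 0, 0, 0, 0, 0]]}}

```text
time_s: 15.93
eef_pos: [593.7, 49.6, 67.1]
ee_rot: [-0.0, 0.995, -0.1, 0.001]
force: [-0.1, 0.1, 0.9]
grip_width: 0.496
```

Call:
{"op": "play_rows", "data": {"deltas": [[-0.02, 0.04, -0.3, 0, 0, 0, 0], [0, 0, -0.25, 0, 0, 0, 0], [0, 0, -0.15, 0, 0, 0, 0], [0, 0, 0, 0, 0, 0, 0], [0, 0, 0, 0, 0, 0, 0], [0, 0, 0, 0, 0, 0, 0]]}}

```text
time_s: 16.43
eef_pos: [592.3, 51.1, 37.9]
ee_rot: [0.0, 0.995, -0.101, 0.0]
force: [-0.7, 0.2, 0.3]
grip_width: 0.498
```

Call:
{"op": "play_rows", "data": {"deltas": [[0, 0, 0, 0, 0, 0, -0.2], [0, 0, 0, 0, 0, 0, -0.3], [0, 0, 0, 0, 0, 0, -0.4], [0, 0, 0, 0, 0, 0, -0.6], [0, 0, 0, 0, 0, 0, -0.8], [0, 0, 0, 0, 0, 0, -0.8]]}}

```text
time_s: 16.93
eef_pos: [592.1, 50.7, 37.7]
ee_rot: [0.0, 0.995, -0.101, 0.0]
force: [-1.4, -4.5, 5.0]
grip_width: 0.256
```

Call:
{"op": "play_rows", "data": {"deltas": [[0, 0, 0.1, 0, 0, 0, -0.8], [0, 0, 0.15, 0, 0, 0, -0.8], [0, 0, 0.2, 0, 0, 0, -0.8], [0, 0, 0.2, 0, 0, 0, -0.8], [0, 0, 0.2, 0, 0, 0, -0.8], [0, 0, 0.3, 0, 0, 0, -0.8], [0, 0, 0.5, 0, 0, 0, -0.8], [0, 0, 0.6, 0, 0, 0, -0.8]]}}

```text
time_s: 17.6
eef_pos: [591.5, 51.5, 128.2]
ee_rot: [-0.0, 0.995, -0.101, -0.001]
force: [0.6, 0.2, -0.8]
grip_width: 0.252
```

Call:
{"op": "play_rows", "data": {"deltas": [[0, 0.5, 0.5, 0, 0, 0, -0.8], [0, 0.8, 0, 0, 0, 0, -0.8], [0, 0.8, 0, 0, 0, 0, -0.8], [0, 0.8, 0, 0, 0, 0, -0.8], [0, 0.8, 0, 0, 0, 0, -0.8], [0, 0.8, 0, 0, 0, 0, -0.8], [0, 0, 0, 0, 0, 0, -0.8], [0, 0, 0, 0, 0, 0, -0.8]]}}

```text
time_s: 18.27
eef_pos: [591.6, 232.9, 148.2]
ee_rot: [-0.0, 0.995, -0.099, 0.0]
force: [0.1, -1.2, -0.5]
grip_width: 0.255
```

```bash
python3 m.py; python3 - <<'E'
from h import *
c=load('scene');u,v=proj(c,[580,140,80]);u,v=int(u),int(v);save(c,'s7.png',(u-80,v-55,u+80,v+55),5)
E
```

```text
18.2667 [591.59228725 232.87814009 148.15361165] [-3.16737909e-04  9.95064365e-01 -9.92303184e-02  3.92027006e-04] 1.9603658070534757
top 17 [532.40069012  32.18951334  79.65132767]
top 21 [531.84389009  32.06246751  74.19300932]
[ 18.77  19.45 534.5   51.5   21.05] [5.500e-01 1.140e+00 5.935e+02 5.350e+01 7.430e+00]
hub [589.62319909  52.23725751  41.21957386]
scene 16 [542.23897304  32.40354505  76.87049779]
scene 48 [541.83940762  32.59788388  60.91923602]
hub [595.57619751  51.15414637  40.45256291]
```

View pics/s7.png

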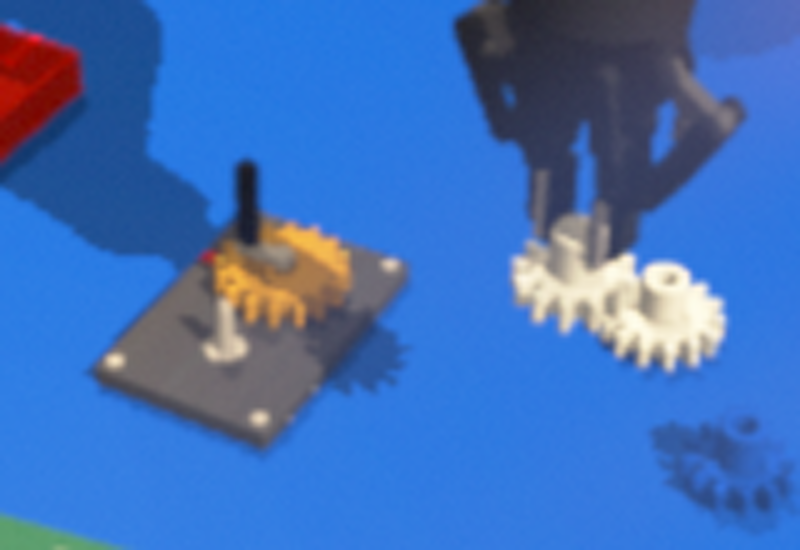

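The gear is off the post and level in the grip. The pin points at the red mark, with the master reading about 89.3°. Carrying it to the small green tray.

Call:
{"op": "play_rows", "data": {"deltas": [[-0.08, -0.5, 0, 0, 0, 0, -0.8], [-0.08, -0.74, 0, 0, 0, 0, -0.8], [-0.08, -0.74, 0, 0, 0, 0, -0.8], [-0.08, -0.74, 0, 0, 0, 0, -0.8], [-0.08, -0.74, 0, 0, 0, 0, -0.8], [-0.08, -0.74, 0, 0, 0, 0, -0.8], [-0.08, -0.74, 0, 0, 0, 0, -0.8], [-0.08, -0.74, 0, 0, 0, 0, -0.8]]}}

```text
time_s: 19.03
eef_pos: [565.8, 1.3, 147.9]
ee_rot: [-0.0, 0.995, -0.102, 0.0]
force: [-0.4, 0.5, -0.9]
grip_width: 0.256
```

Call:
{"op": "play_rows", "data": {"deltas": [[-0.08, -0.74, 0, 0, 0, 0, -0.8], [-0.08, -0.74, 0, 0, 0, 0, -0.8], [-0.08, -0.74, 0, 0, 0, 0, -0.8], [-0.08, -0.74, 0, 0, 0, 0, -0.8], [-0.08, -0.74, 0, 0, 0, 0, -0.8], [-0.08, -0.74, 0, 0, 0, 0, -0.8], [-0.08, -0.74, 0, 0, 0, 0, -0.8], [-0.08, -0.74, 0, 0, 0, 0, -0.8]]}}

```text
time_s: 19.7
eef_pos: [539.7, -235.4, 147.9]
ee_rot: [0.0, 0.995, -0.102, 0.0]
force: [0.1, 0.9, -1.1]
grip_width: 0.256
```

Call:
{"op": "play_rows", "data": {"deltas": [[-0.08, -0.74, 0, 0, 0, 0, -0.8], [-0.08, -0.74, 0, 0, 0, 0, -0.8], [-0.08, -0.74, 0, 0, 0, 0, -0.8], [-0.06, -0.5, 0, 0, 0, 0, -0.8], [0, -0.2, 0, 0, 0, 0, -0.8], [0, 0, 0, 0, 0, 0, -0.8], [0, 0, 0, 0, 0, 0, -0.8]]}}

```text
time_s: 20.28
eef_pos: [528.5, -349.4, 147.4]
ee_rot: [-0.0, 0.995, -0.101, -0.0]
force: [0.1, 0.1, -0.7]
grip_width: 0.255
```

Call:
{"op": "play_rows", "data": {"deltas": [[0, -0.2, -0.5, 0, 0, 0, -0.8], [0, 0, -0.8, 0, 0, 0, -0.8], [0, 0, -0.8, 0, 0, 0, -0.8], [0, 0, -0.4, 0, 0, 0, -0.8], [0, 0, -0.2, 0, 0, 0, -0.8], [0, 0, -0.1, 0, 0, 0, -0.8], [0, 0, 0, 0, 0, 0, -0.8], [0, 0, 0, 0, 0, 0, -0.8]]}}

```text
time_s: 20.95
eef_pos: [529.5, -357.7, 36.8]
ee_rot: [0.001, 0.995, -0.1, 0.001]
force: [0.9, -0.5, -0.5]
grip_width: 0.259
```

Call:
{"op": "play_rows", "data": {"deltas": [[0, 0, -0.08, 0, 0, 0, -0.8], [0, 0, -0.06, 0, 0, 0, -0.8], [0, 0, 0, 0, 0, 0, -0.8], [0, 0, 0, 0, 0, 0, -0.8]]}}

```text
time_s: 21.28
eef_pos: [528.8, -357.7, 29.9]
ee_rot: [0.0, 0.995, -0.101, 0.0]
force: [0.4, -0.3, -0.6]
grip_width: 0.256
```

Call:
{"op": "play_rows", "data": {"deltas": [[0, 0, -0.02, 0, 0, 0, -0.8], [0, 0, 0, 0, 0, 0, -0.8], [0, 0, 0, 0, 0, 0, -0.5], [0, 0, 0, 0, 0, 0, -0.3], [0, 0, 0, 0, 0, 0, 0], [0, 0, 0, 0, 0, 0, 0], [0, 0, 0.2, 0, 0, 0, 0], [0, 0, 0.6, 0, 0, 0, 0]]}}

```text
time_s: 21.95
eef_pos: [527.4, -356.5, 58.4]
ee_rot: [-0.002, 0.995, -0.101, -0.002]
force: [0.1, 0.4, -0.5]
grip_width: 0.501
```

Call:
{"op": "play_rows", "data": {"deltas": [[0, 0, 0.8, 0, 0, 0, 0], [0, 0, 0.8, 0, 0, 0, 0], [-0.6, 0.2, 0.6, 0, 0, 0, 0], [-0.8, 0.2, 0.4, 0, 0, 0, 0], [-0.8, 0, 0, 0, 0, 0, 0], [-0.8, 0, 0, 0, 0, 0, 0], [0, 0, 0, 0, 0, 0, 0], [0, 0, 0, 0, 0, 0, 0]]}}

```text
time_s: 22.62
eef_pos: [408.1, -342.0, 165.9]
ee_rot: [0.0, 0.995, -0.101, 0.0]
force: [-0.0, 0.4, 0.1]
grip_width: 0.5
```

```bash
python3 m.py; python3 - <<'E'
from h import *
for n in('top','scene'):
    c=load(n);P=cloud(c);m=near(P,529,-358,35,10,60)&(c['pixels'].min(2)>110);q=P[m];print(n,len(q),q.mean(0),q.max(0))
    for t,x,y in(('10',497,379),('14',462,234)):
        h=near(P,x,y,40,31,42);print(n,t,P[h].mean(0).round(1))
c=load('scene')
save(c,'s8.png',(120,150,440,370),2.5)
E
```

```text
22.6167 [ 408.05747087 -341.96588994  165.90111937] [ 4.05863436e-04  9.94839460e-01 -1.01459749e-01  4.51938996e-04] 0.8562478027090062
top 13 [531.92780895  31.2054437   80.51654388]
top 16 [531.51504031  31.18998971  76.09900578]
[ 17.96  18.64 534.5   52.    21.07] [-5.00e-02  8.50e-01  5.94e+02  5.35e+01  7.30e+00]
hub [589.12490765  51.75511288  41.20373805]
scene 16 [542.08556403  32.86564174  77.1387814 ]
scene 44 [542.410742    33.01806025  63.05363111]
hub [595.73614228  51.25336503  40.61367339]
top 191 [ 527.2666632  -352.54118653   22.85619249] [ 553.41363697 -328.52634428   44.15792787]
top 10 [497.5 380.7  35.7]
top 14 [460.1 233.1  35.7]
scene 195 [ 537.01621699 -351.08323811   22.9196141 ] [ 561.31525689 -329.35628428   43.01553266]
scene 10 [503.4 380.1  35.1]
scene 14 [466.  232.6  35.7]
```

View pics/s8.png

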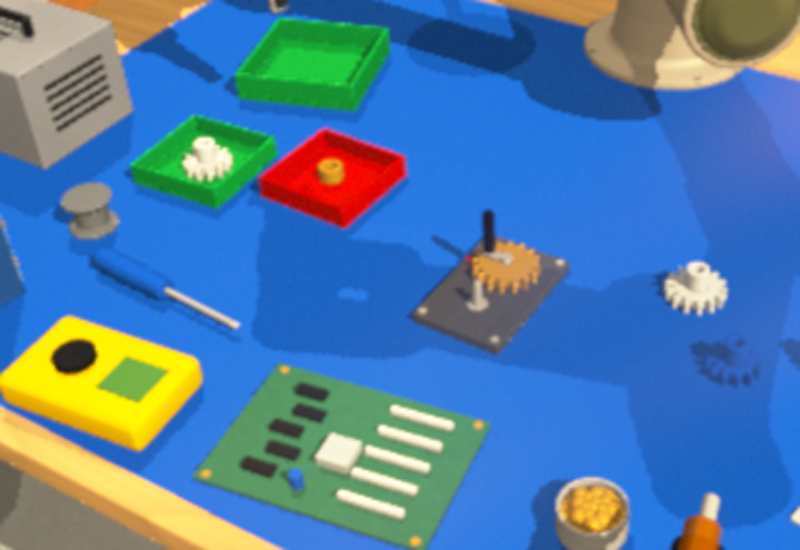

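The gear lies flat, hub up, in the small green tray at (207,160). The pin points at the red mark, and everything else is where it was.

```bash
python3 -c "
from h import *
print(order.finish_job())"
```

```text
the job is handed in; nothing more can be done
None
```

The job is done and handed in at about 23 s of the 64 s allowed. I lowered the twelve-tooth gear onto the test post and into mesh with no vertical force. I then ran the pair round, lifted the gear off and set it down in the smaller green tray.

**Last checks:**
- **Master:** it reads about 88.6° in world axes, or 89.4° relative to the plate, so within about 1° of the red mark. The pin's own measured position gave a few degrees less (about 82°). I took that as bias from seeing only one side of the pin, and relied on the tooth phase.
- **Gear:** it is lying flat, hub up, about 5 mm off the middle of the tray. The hub top measures about 43 mm, against 40 mm expected.
- **Everything else:** the other white gears, the trays, the bushing and the other bench items in view look unmoved. The robot is clear of everything.

**One fault on the way:** when I regripped the gear on the post, the tool was about 6 mm off. That gave a short side force of about 30 N through the grip, which I eased off before turning further.

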